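# Clear the tool gauge and re-zero it

### The job

Take the inspected milling cutter off the freely spinning turntable of the tool gauge and lay it down gently, flat in the empty tray (not dropped in). With the turntable cleared, re-zero the gauge: turn the spring-loaded wing knob on the console clockwise, seen from above, all the way to its stop, keep it there for half a second, then let go so that it springs fully home. Leave the other things on the bench where they are.

Things in the scene. Friction and masses are not known exactly. Their poses are not given: they have to be found in the camera images.
- cutter: milling cutter to be cleared, bare steel, 140 mm long, 0.3 kg, lying level in two V saddles on the turntable. Round shank 20 mm in diameter, 100 mm long, then a darker cutting head 25 mm in diameter, 40 mm long. Origin on its axis, midway between the saddles, 60 mm from the shank's butt, 80 mm from the head's tip, 9 mm from the centre of mass; x along the axis towards the head
- cutter_tip (a point): centre of the cutter's head end, on its axis
- cutter_butt (a point): centre of the cutter's shank end, on its axis
- turntable_axis (a point): centre of the top face of the turntable disc (190 mm in diameter, dark steel, 80 mm above the bench), on a granite block 240 mm square. The two saddles stand 40 mm off this centre: 64 mm apart, each 12 mm thick along the cutter, so 52 mm of shank is free between them, with 32 mm of free height under its axis; they rise no higher than the axis
- turntable (a joint): angle of the turntable disc about its upright axis, rad; spins freely without end, 0 at the start, grows anticlockwise from above
- tray_empty: the empty one of two equal shallow grey trays, fixed to the bench: 110 mm (x) by 180 mm (y) outside, 18 mm high, walls and floor 5 mm. Origin at the centre of its underside; y along its length
- tray_full: the other tray, same size and axes, which already holds a cutter
- cutter_stock: a second cutter just like the first, lying in the other tray; leave alone. Origin and axes as for the first cutter
- knob_top (a point): centre of the top of the wing knob, on its upright axis: a bare aluminium bar 110 mm long, 18 mm wide, 30 mm high, with a boss 32 mm in diameter at its middle, on a round foot 52 mm in diameter, 12 mm high. The bar's top is level with this point, its underside 30 mm lower, the console's top 42 mm lower. x along the bar, away from the robot at rest; turns with the knob
- console: fixed grey box with black top under the wing knob, 160 mm (x) by 150 mm (y), 60 mm high, origin under its centre. The knob's axis is at x = -6 mm, y = 0; at rest its bar lies along x. A fixed round stub 20 mm in diameter, 10 mm high stands on top at x = 60, y = -45 mm
- knob_wing (a point): end of the knob's wing that is nearer the robot at rest, level with the bar's top, 55 mm from the axis; turns with the knob
- zero_knob (a joint): angle of the wing knob, rad: 0 at rest, grows clockwise seen from above up to 1.1 at the stop; a spring (about 0.27 N m at the stop) returns it to 0
- collet: loose steel collet, 30 mm in diameter, 42 mm high, standing on a corner of the granite block; bystander, origin under its centre
- caliper: digital caliper 200 mm long lying on the bench; bystander, origin under the middle of its beam, x along it
- mouse: black computer mouse 110 x 60 x 34 mm; bystander, origin under its centre
- insert_box: closed box of cutter inserts 85 x 60 x 28 mm; bystander, origin under its centre
- set_ring: steel setting ring 72 mm in outer diameter, 22 mm high; bystander, origin under its centre
- driver: screwdriver 190 mm long with black handle, lying on the bench; bystander, origin under its middle
- cleaner: white cleaner bottle 60 mm in diameter, 160 mm high; bystander, origin under its centre
Mind the look-alikes: they are no part of the job. What is shaped like the cutter but orange is not meant.

How it is judged:
By the outcome, as a careful person would: the job done as asked, in the order asked, and still so for the second after the job is handed in, with the robot touching nothing.
It also fails if it takes over 54 s, if anything falls off the work surface, if the arm or the gripper's body presses on something with over 40 N, if the wrist force passes 120 N, or if a joint passes its speed limit or range.

### The arm

A 6-joint arm with a two-finger parallel gripper is mounted at the origin on the work surface. World frame = base frame: x ahead of the robot, y to its left, z up, the work surface at z = 0. Lengths are in mm, angles in rad, forces in N, time in s.
With the tool pointing down it reaches from about 400 to 825 mm from the base axis. Payload 7 kg.
Tool frame: the origin (TCP) lies at the very end of the fingers, on their centre line; the grasp point (between the pads) lies 19 mm behind it; z points along the fingers, y is the line along which they close (so a half turn about z gives the same grasp; the last joint's range is limited). The gripper opens to 88 mm and grips with 3 to 60 N. Pads are 19 mm wide; open, the fingers measure 130 mm over their backs; the gripper's body (78 mm by 193 mm) begins 47 mm behind the grasp point.
Start: joints at [-1.027, 0.359, 0.012, 0, -1.224, -0.288], TCP at [170.762, -653.02, 226.561] pointing down, gripper open.
Joint ranges: [-3.07, 3.07], [-1.43, 2.12], [-1.02, 1.25], [-3.03, 1.67], [-3.05, -0], [-3.03, 3.03]. Speed limits (rad/s): [2.39, 2.39, 3.01, 3.14, 3.14, 3.14].

### API

Orientations are given as a unit quaternion [x, y, z, w].
In Python, from plant import bot gives the robot as it stands. Calls block until the motion is done:
- bot.move_ptp(position, orientation): joint-space move of the TCP to a pose.
- bot.line_to(position, velocity=150, ori=None): straight line of the TCP; ori=None keeps the orientation; velocity is the mean speed in mm/s.
- bot.move_joints(angles): joint-space move.
- bot.move_gripper(opening, force=None): finger opening in mm; force is the grip in N (None keeps the last); returns when the fingers have stopped.
- bot.pause(seconds).
- bot.solve_ik(position, orientation): joint angles nearest the present ones, or None.
- bot.read_state(): the state.
- bot.camera(name): name is "side" or "top" or "wrist"; returns the picture (384x512x3 uint8, red, green, blue); there is no depth.
- bot.get_calibration(name): a dict with "fx", "fy", "cx", "cy" (pixels), "view" (4x4, takes a point from world to camera coordinates); the wrist camera has in their place "T_tool_cam" (4x4, takes a point from camera to tool coordinates, whose origin is the TCP and whose axes are the flange's). Camera axes: x right, y up, looking along -z (the intrinsics and any distortion apply to the point x, -y, -z); pixel columns grow to the right and rows downward; lengths in mm; the calibration is good to about 2 mm. A picture is of the moment at which its call begins: read the wrist's pose just before it. get_calibration takes no time and is no camera call.
A pose or a line that the arm cannot do raises bot.Unreachable and nothing moves.
- bot.close_job(): hands the job in; it is judged then, once.
The state is a dict: "t": time; "joint_pos": joint angles; "qvel": joint speeds; "tau": joint torques, N m; "tcp_pos": TCP position; "eef_rot": TCP orientation; "contact_force": force on the tool from outside, world axes, zero at the start; "moment": the same for the moment, N m; "width": finger opening in mm; "finger_force": force on a finger pad.
Only numpy, scipy, OpenCV 4.12 (cv2) and the standard library are available. Lean on these libraries where they do the work, as an engineer would, in place of code of your own. Each camera call takes 0.05 s, during which the arm holds its last target. There are 200 camera calls.

## Working session

There is one attempt and no reset: what is moved stays moved. The work goes in short steps, each a Python script; the robot and the scene stay as the last script left them, time stands still between calls to the robot, and variables do not carry over. Pictures are saved under pics/ and viewed, at most 10 in all, crops included, and the job is handed in when it is done.

```bash
mkdir -p pics; ls; python3 - <<'E'
from plant import bot
import cv2
for n in("top","side"):
    cv2.imwrite(f"pics/{n}0.png",cv2.resize(bot.camera(n),(800,600),interpolation=cv2.INTER_CUBIC)[:,:,::-1])
    print(n,bot.get_calibration(n))
print(bot.get_calibration("wrist")); s=bot.read_state(); print(s)
E
```

```text
pics
top {'fx': 498.82396193032884, 'fy': 498.82396193032884, 'cx': 257.5022491804843, 'cy': 192.67534250578282, 'view': array([[-2.43485219e-02, -9.99702269e-01,  1.58844926e-03,
        -2.98756020e+00],
       [ 9.80076695e-01, -2.35571627e-02,  1.97217474e-01,
        -5.21721024e+02],
       [-1.97121336e-01,  6.35875608e-03,  9.80358478e-01,
        -1.38702614e+03],
       [ 0.00000000e+00,  0.00000000e+00,  0.00000000e+00,
         1.00000000e+00]])}
side {'fx': 445.9460421973708, 'fy': 445.9460421973708, 'cx': 259.3615364911319, 'cy': 186.71408576368484, 'view': array([[-9.60528495e-01, -2.77252044e-01, -2.27225512e-02,
         4.79756810e+02],
       [ 1.25702987e-01, -5.05454716e-01,  8.53647638e-01,
        -1.58016152e+02],
       [-2.48160773e-01,  8.17096588e-01,  5.20355067e-01,
        -1.27736697e+03],
       [ 0.00000000e+00,  0.00000000e+00,  0.00000000e+00,
         1.00000000e+00]])}
{'fx': 316.08816844142143, 'fy': 316.08816844142143, 'cx': 254.40820671940088, 'cy': 186.85852981522993, 'T_tool_cam': array([[-6.87208092e-04,  9.56874295e-01,  2.90501483e-01,
  
[... 274 characters left out ...]
00]])}
{'t': 0.1, 'joint_pos': array([-1.02688392e+00,  3.59287168e-01,  1.11781240e-02, -2.68348718e-04,
       -1.22407071e+00, -2.88087311e-01]), 'qvel': array([-0.00169604, -0.00038693,  0.00478874,  0.00180037,  0.00233641,
       -0.00165337]), 'tau': array([-1.98026522e-03, -5.84163058e+01,  2.93750721e+01,  7.01541245e+00,
        1.01615384e-02, -8.98678900e-05]), 'tcp_pos': array([ 170.66052431, -652.64770065,  225.75380586]), 'eef_rot': array([-1.27518682e-01,  9.91835920e-01,  6.83699002e-04, -1.64125688e-04]), 'contact_force': array([-0.27075641,  0.32929468, -0.13788316]), 'moment': array([ 0.04714874, -0.06179709, -0.01611342]), 'finger_force': 0.0, 'width': 88.01528737483932}
```

View pics/top0.png

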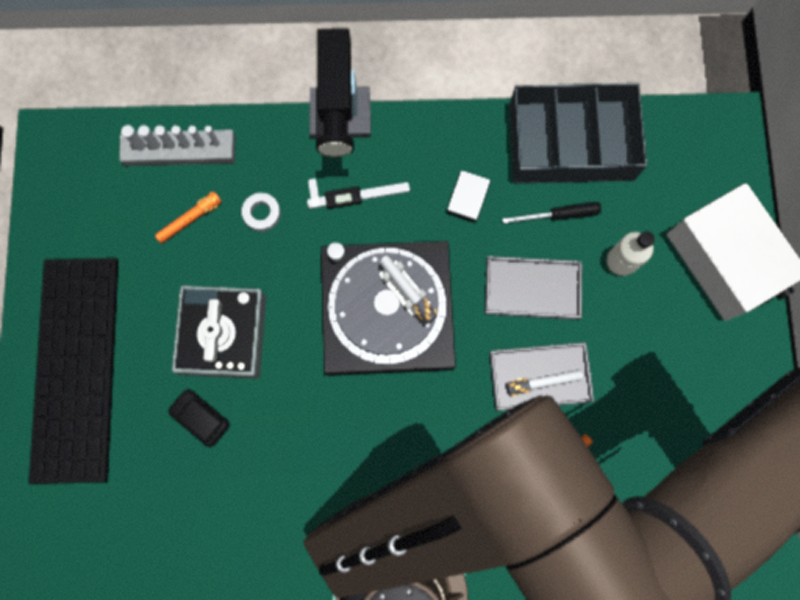

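View pics/side0.png

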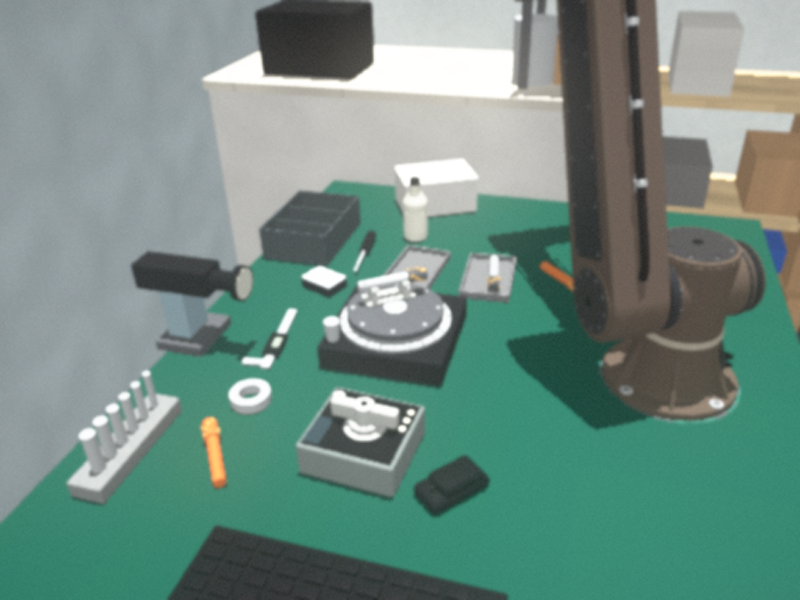

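Top view (800×600): the turntable hub is at (387,303), with the cutter on it from butt (385,262) to tip (430,318). The empty tray is centred at (534,288), the knob at (212,329) and the full tray at (541,378). The cleaner is at (630,255). The side view agrees with this.

```bash
cat > h.py <<'E'
from plant import bot
import numpy as np, cv2
from scipy.spatial.transform import Rotation as R
def ray(px,z,K,P,Rm):      # camera centre P, rotation Rm cam->world
    d=Rm@np.array([(px[0]-K['cx'])/K['fx'],-(px[1]-K['cy'])/K['fy'],-1])
    return P+d*(z-P[2])/d[2]
def fixed(name,px,z,s=1.5625):
    K=bot.get_calibration(name);V=K['view'];Rm=V[:3,:3].T
    return ray(np.array(px)/s,z,K,-Rm@V[:3,3],Rm)
def wpose():
    s=bot.read_state();return s['tcp_pos'],R.from_quat(s['eef_rot']).as_matrix()
def wrist(px,z,pose,s=1.5625):
    K=bot.get_calibration('wrist');T=K['T_tool_cam'];p,Q=pose
    return ray(np.array(px)/s,z,K,p+Q@T[:3,3],Q@T[:3,:3])
def down(yaw):             # tool y along world yaw
    y=np.array([np.cos(yaw),np.sin(yaw),0]);z=np.array([0,0,-1.])
    return R.from_matrix(np.c_[np.cross(y,z),y,z]).as_quat()
def snap(name,f):
    p=wpose();cv2.imwrite(f"pics/{f}.png",cv2.resize(bot.camera(name),(800,600),interpolation=cv2.INTER_CUBIC)[:,:,::-1]);return p
def best(pos,yaw):         # half-turn choice with small joint move
    c=[(np.abs(q-bot.read_state()['joint_pos']).max(),a,q) for a in(yaw,yaw+np.pi) if (q:=bot.solve_ik(pos,down(a))) is not None]
    return min(c,key=lambda k:k[0])
E
python3 - <<'E'
from h import *
for n,p,z in [("hub",(387,303),80),("butt",(385,262),112),("tip",(430,318),112),("tray",(534,288),9),("full",(541,378),9),("knob",(212,329),102),("clean",(625,262),80),("wing",(209,358),102),("collet",(335,250),100),("scope",(333,148),100)]: print(n,fixed("top",p,z).round(0))
print(wpose()[1].round(2))
t=fixed("top",(387,303),80)
for yaw in (0.7,0.7+np.pi):
  print(yaw,bot.solve_ik([500,20,330],down(yaw)))
E
```

```text
hub [513.  12.  80.]
butt [581.  14. 112.]
tip [478. -63. 112.]
tray [ 550. -268.    9.]
full [ 378. -271.    9.]
knob [469. 322. 102.]
clean [ 579. -424.   80.]
wing [418. 326. 102.]
collet [609. 104. 100.]
scope [805. 106. 100.]
[[-0.97 -0.25 -0.  ]
 [-0.25  0.97  0.  ]
 [ 0.    0.   -1.  ]]
0.7 [ 0.43333818  0.01307424 -0.18737583  0.         -1.37034626 -2.87493083]
3.8415926535897933 [ 0.43333818  0.01307424 -0.18737583  0.         -1.37034626  0.26666182]
```

```bash
python3 - <<'E'
from h import *
pos=[533,-22,260]; c=best(pos,np.deg2rad(127)); print(c)
bot.move_ptp(pos,down(c[1])); bot.pause(.2)
p=snap("wrist","w1"); np.save("p1.npy",np.c_[p[1],p[0]]); print(p, bot.read_state()['t'])
E
```

```text
(np.float64(1.3534104518625525), np.float64(2.2165681500327987), array([ 0.32652653,  0.10381564, -0.24653469,  0.        , -1.22044599,
       -1.25155103]))
(array([533.03171368, -22.46470578, 259.92574931]), array([[-7.99118953e-01, -6.01172922e-01, -1.29313256e-04],
       [-6.01172917e-01,  7.99118963e-01, -7.47374267e-05],
       [ 1.48266792e-04,  1.80155334e-05, -9.99999989e-01]])) 2.925
```

View pics/w1.png

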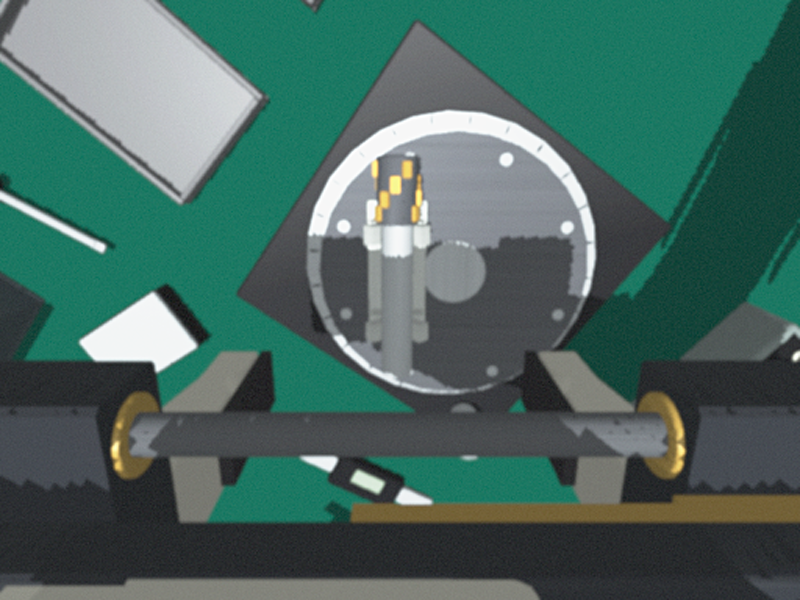

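Wrist view: the cutter axis is almost vertical in the picture, with the tip at about (399,157), the butt at (397,375) and the saddles at v≈236 and 330. Next I convert these to positions.

```bash
python3 - <<'E'
from h import *
m=np.load("p1.npy");p=(m[:,3],m[:,:3])
w=lambda *a:wrist(a,112,p)
tip,butt,s1,s2=w(399,157),w(396.5,376),w(397.5,236),w(397,331)
u=(tip-butt)/np.linalg.norm(tip-butt)
print(tip,butt,np.linalg.norm(tip-butt),"axis deg",np.degrees(np.arctan2(u[1],u[0])))
print("orig from butt",butt+60*u,"from tip",tip-80*u,"saddles",(w(397.5,236)+s2)/2,np.linalg.norm(s1-s2))
print("hub",wrist((455,271),80,p), "tray corners",[wrist(q,18,p).round() for q in [(265,98),(185,202),(0,50)]])
E
```

```text
[475.34468784 -62.29876396 112.        ] [592.20686004  23.50410802 112.        ] 144.9789644462513 axis deg -143.71303562196897
orig from butt [543.84308287 -12.00568016 112.        ] from tip [539.82972408 -14.95237971 112.        ] saddles [539.89203413 -15.14561879 112.        ] 63.9743279828163
hub [514.47712029  16.99945214  80.        ] tray corners [array([ 504., -168.,   18.]), array([ 609., -177.,   18.]), array([ 593., -342.,   18.])]
```

```bash
python3 - <<'E'
from h import *
th=np.deg2rad(-143.7); u=np.array([np.cos(th),np.sin(th)])
g=np.array([540,-15])+6*u; q=down(th+1.5*np.pi)
print(best([*g,150],th+1.5*np.pi)[0])
bot.move_gripper(46,30); bot.move_ptp([*g,150],q); bot.line_to([*g,103],60)
s=bot.read_state(); print(s['tcp_pos'],s['contact_force'])
bot.move_gripper(10,40); s=bot.read_state(); print(s['width'],s['finger_force'],s['contact_force'],s['moment'])
bot.line_to([*g,135],60); bot.line_to([*g,230],150); bot.pause(.2)
s=bot.read_state(); print(s['width'],s['contact_force'],s['moment'],s['t'])
snap("side","s1")
E
```

```text
0.24744304434376563
[535.42051771 -18.51973026 103.1881054 ] [-0.19157691 -0.67836593  0.56177644]
19.132637397319343 39.95086669921875 [ 3.90195963 -7.67218735  3.93691756] [-3.04952945 -1.50824376  0.0240348 ]
18.990709671111272 [-0.71604572 -0.15996916 -4.23772365] [ 0.0370338   0.00362511 -0.02471944] 7.4833
```

View pics/s1.png

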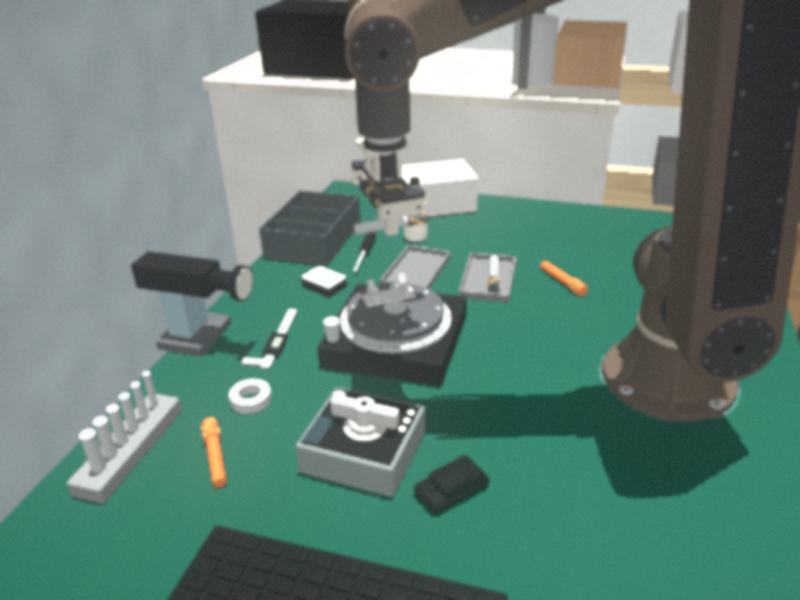

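The side view shows the cutter held level in the gripper at about (395,228), with the saddles empty. I'll fit the tray outline in the first top picture.

```bash
python3 - <<'E'
from h import *
im=cv2.imread("pics/top0.png")[235:335,465:605].astype(int)
m=((im[:,:,1]-im[:,:,2])<25).astype(np.uint8)
n,l,st,c=cv2.connectedComponentsWithStats(m); k=1+st[1:,4].argmax(); print(st[k])
pts=np.argwhere(l==k)[:,::-1]+[465,235]
r=cv2.minAreaRect(pts.astype(np.float32)); B=cv2.boxPoints(r)
W=np.array([fixed("top",b,14) for b in B]); print(r,W.round(1),W.mean(0),[np.linalg.norm(W[i]-W[i-1]).round() for i in range(4)])
for i in range(4):
  d=W[i]-W[i-1]; print(np.degrees(np.arctan2(d[1],d[0])))
E
```

```text
[  20   21   97   64 5577]
((533.673095703125, 287.3276062011719), (97.52775573730469, 58.422245025634766), 3.122130870819092) [[ 500.8 -168.4   14. ]
 [ 614.4 -179.6   14. ]
 [ 599.4 -365.7   14. ]
 [ 486.2 -351.7   14. ]] [ 550.19738867 -266.36123974   14.        ] [np.float64(184.0), np.float64(114.0), np.float64(187.0), np.float64(114.0)]
85.44433393430049
-5.6369235145976795
-94.59703400987539
172.95633272878112
```

```bash
python3 - <<'E'
from h import *
th=np.deg2rad(-95); u=np.array([np.cos(th),np.sin(th)])
g=np.array([550,-266])-4*u; q=down(th+1.5*np.pi)
print(best([*g,150],th+1.5*np.pi)[0],bot.solve_ik([*g,150],q))
bot.move_ptp([*g,150],q); bot.line_to([*g,40],120); bot.line_to([*g,12],40); bot.pause(.2)
f0=bot.read_state()['contact_force'][2]; print(f0,bot.read_state()['tcp_pos'],bot.read_state()['t'])
for z in np.arange(11.3,4.9,-.6):
    bot.line_to([*g,z],15); bot.pause(.05); s=bot.read_state(); f=s['contact_force'][2]-f0
    print(round(z,1),s['tcp_pos'][2].round(2),f.round(2),s['moment'].round(2),round(s['t'],2))
    if f>3: break
E
```

```text
1.3058756875627822 [-0.12423325  0.310963   -0.24204582  0.         -1.01778751  0.03696679]
-4.58857946878093 [ 550.51943016 -262.0563352    12.26485778] 10.8417
11.3 11.35 1.11 [ 0.1   0.07 -0.01] 11.14
10.7 10.67 0.24 [ 0.08  0.13 -0.02] 11.44
10.1 10.07 0.19 [0.1  0.13 0.03] 11.74
9.5 9.47 1.47 [ 0.06  0.12 -0.06] 12.04
8.9 8.85 0.49 [0.1  0.08 0.01] 12.34
8.3 8.28 1.12 [ 0.05  0.14 -0.  ] 12.64
7.7 7.67 0.18 [0.06 0.12 0.01] 12.94
7.1 7.07 0.46 [ 0.07  0.09 -0.02] 13.24
6.5 6.47 -0.06 [ 0.04  0.08 -0.  ] 13.54
5.9 5.89 0.62 [0.06 0.07 0.02] 13.84
5.3 5.39 3.32 [ 0.02  0.11 -0.06] 14.14
```

```bash
python3 - <<'E'
from h import *
bot.move_gripper(12,3); bot.pause(.2); s=bot.read_state(); print(s['width'],s['contact_force'],s['tcp_pos'])
bot.move_gripper(22); bot.pause(.1); bot.move_gripper(36)
p=s['tcp_pos']; bot.line_to([p[0],p[1],60],100); bot.line_to([p[0],p[1],200],200)
pz=snap("wrist","w2"); np.save("p2.npy",np.c_[pz[1],pz[0]]); print(bot.read_state()['t'],bot.read_state()['joint_pos'])
E
```

```text
19.606502904767375 [ 0.53399101 -0.42678812 -1.47045463] [ 550.43780731 -262.0477758     5.3722216 ]
17.0667 [-1.24270088e-01  2.71976179e-01 -1.79058546e-01 -5.85401893e-04
 -1.12273422e+00  3.69828024e-02]
```

View pics/w2.png

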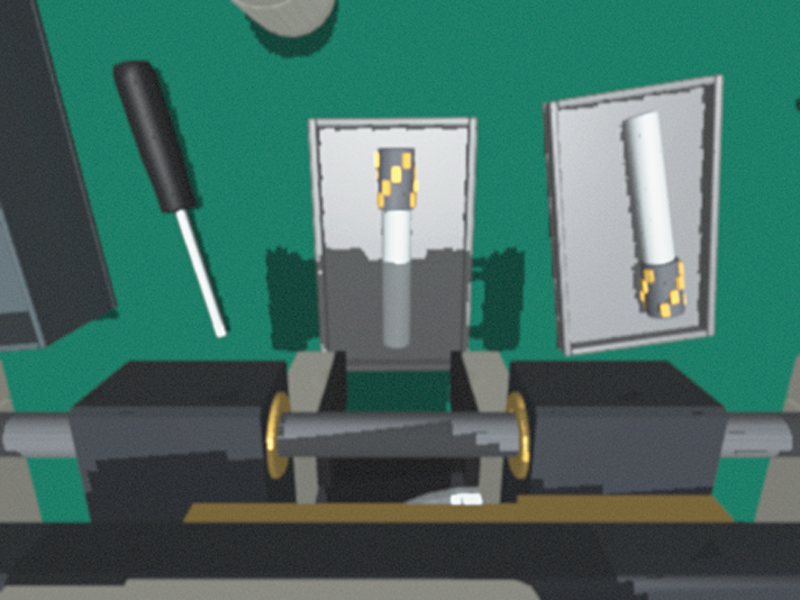

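The cutter lies flat in the empty tray, from (397,150) to (397,347), inside the walls, and the other tray is untouched. Next is the knob.

```bash
python3 - <<'E'
from h import *
C=np.array([469,322])
for a in (np.pi/2,-np.pi/2):
  for f in (0,1.15):
    w=np.array([-np.cos(f),np.sin(f)]);t=np.array([np.sin(f),np.cos(f)])
    print(a,f,bot.solve_ik([*(C+42*w-32*t),80],down(a-f)))
c=best([455,310,230],np.pi/2); print(c)
bot.move_ptp([455,310,230],down(c[1])); bot.move_gripper(0,20); bot.pause(.1)
pz=snap("wrist","w3"); np.save("p3.npy",np.c_[pz[1],pz[0]]); print(bot.read_state()['t'],pz,bot.read_state()['width'])
E
```

```text
1.5707963267948966 0 [ 0.97731531  0.247871   -0.52587344  0.         -0.79705189 -2.54811163]
1.5707963267948966 1.15 [ 1.04606418  0.29296132 -0.4591599   0.         -0.81867511  2.5163248 ]
-1.5707963267948966 0 [ 0.97731531  0.247871   -0.52587344  0.         -0.79705189  0.59348102]
-1.5707963267948966 1.15 [ 1.04606418  0.29296132 -0.4591599   0.         -0.81867511 -0.62526786]
(np.float64(1.0781769391193614), 4.71238898038469, array([ 0.95390685,  0.15213202, -0.25931577,  0.        , -1.15934854,
        0.61688948]))
20.0833 (array([454.98001586, 310.04256094, 230.00769115]), array([[ 9.99999996e-01,  7.86287675e-05,  2.91004400e-05],
       [ 7.86287272e-05, -9.99999997e-01,  1.38427550e-06],
       [ 2.91005487e-05, -1.38198737e-06, -1.00000000e+00]])) 0.19119182486464967
```

View pics/w3.png

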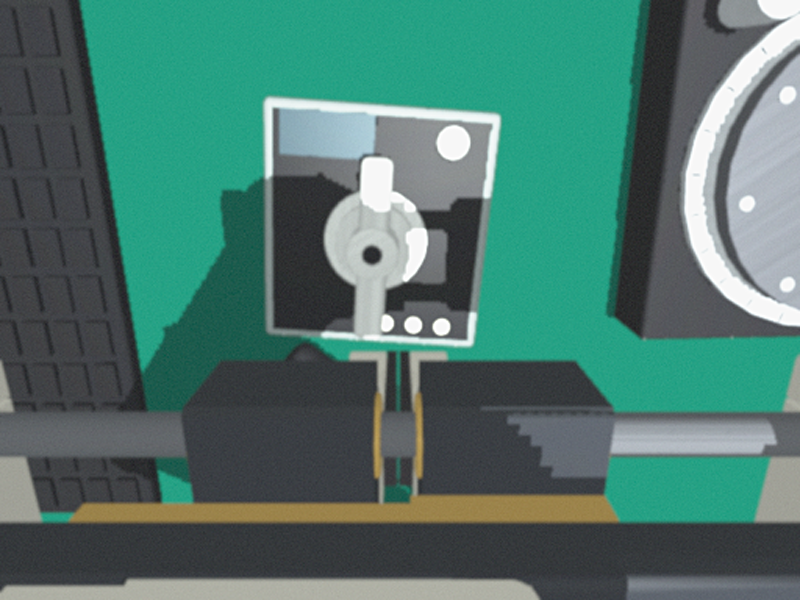

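Wrist view: the knob centre is at (372,255), the far wing end at (377,158) and the near wing end at (368,338). The console's −y side next to the near wing has only flat lamps on it.

```bash
python3 - <<'E'
from h import *
m=np.load("p3.npy");p=(m[:,3],m[:,:3])
C,far,near=[wrist(a,102,p)[:2] for a in((372,255),(377,157),(368,339))]
d=far-near; a0=np.arctan2(d[1],d[0]); print(C,far,near,(far+near)/2,np.linalg.norm(d),np.degrees(a0))
C=(C+(far+near)/2)/2; np.save("knob.npy",[*C,a0])
def pose(f,gap=0):
    w=-np.array([np.cos(a0-f),np.sin(a0-f)]); t=np.array([w[1],-w[0]])   # clockwise tangent
    return C+42*w-(30+gap)*t, down(a0-f-np.pi/2), t
x,q,t=pose(0,12); print(x,t)
bot.move_ptp([*x,130],q); bot.line_to([*x,80],100); bot.pause(.1)
f0=bot.read_state()['contact_force']; print(f0)
for gap in (8,4,2,0,-2,-4):
    x,q,t=pose(0,gap); bot.line_to([*x,80],50); bot.pause(.05); s=bot.read_state()
    f=-(s['contact_force']-f0)[:2]@t; print(gap,f.round(2),s['tcp_pos'].round(1))
    if f>1.5: break
np.save("f0.npy",f0); print(gap,s['t'])
E
```

```text
[468.33271061 326.87520823] [524.58541139 323.18761457] [414.55757281 330.22137755] [469.5714921  326.70449606] 110.25243345734512 -3.657776946163009
[424.35818981 287.55487982] [0.0637969 0.9979629]
[-0.41836152 -0.08281289  0.41215164]
8 -0.36 [424.7 291.9  80.3]
4 0.64 [424.9 295.7  79.9]
2 -0.39 [425.  297.6  80. ]
0 0.45 [425.1 299.6  80. ]
-2 -0.94 [425.2 301.6  80. ]
-4 0.87 [425.2 303.2  79.9]
-4 23.1417
```

```bash
python3 - <<'E'
from h import *
*C,a0=np.load("knob.npy"); C=np.array(C); f0=np.load("f0.npy")
def pose(f,gap):
    w=-np.array([np.cos(a0-f),np.sin(a0-f)]); t=np.array([w[1],-w[0]])
    return C+42*w-(30+gap)*t, down(a0-f-np.pi/2), t
def go(f,v=50):
    x,q,t=pose(f,-4); bot.line_to([*x,80],v,q); s=bot.read_state()
    F=-(s['contact_force']-f0)[:2]@t; print(round(f,2),F.round(1),s['tcp_pos'][:2].round(1),round(s['t'],2)); return F
for f in [.15,.3,.45,.6,.75,.9]:
    if go(f)>14: break
else:
    for f in np.arange(.93,1.4,.03):
        if go(f,25)>14: break
np.save("stop.npy",f); bot.pause(.05)
snap("wrist","w4")
E
```

```text
0.15 1.7 [422.3 310.1] 23.44
0.3 2.0 [420.5 317.1] 23.74
0.45 2.5 [419.6 324.4] 24.04
0.6 3.1 [419.8 331.7] 24.34
0.75 2.7 [421.  338.9] 24.64
0.9 3.7 [423.4 345.9] 24.94
0.93 3.4 [424.  347.4] 25.19
0.96 3.4 [424.7 348.9] 25.44
0.99 3.0 [425.5 350.3] 25.69
1.02 4.4 [426.2 351.7] 25.94
1.05 5.0 [427.  352.9] 26.19
1.08 3.6 [427.8 354.2] 26.44
1.11 3.8 [428.6 355.5] 26.69
1.14 4.5 [429.5 356.6] 26.94
1.17 7.6 [429.6 357.2] 27.19
1.2 13.9 [429.6 357.8] 27.44
1.23 18.7 [429.6 358.3] 27.69
```

View pics/w4.png

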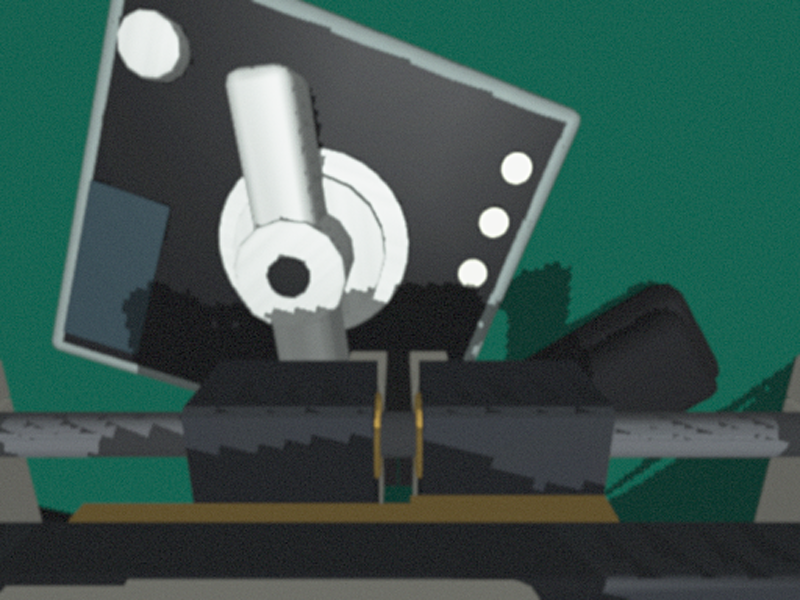

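The bar has turned about 63° and the force climbed from 4.5 to 19 N while the position stalled, so the knob is at its stop. I'll hold it there, then back off along the same arc.

```bash
python3 - <<'E'
from h import *
*C,a0=np.load("knob.npy"); C=np.array(C); f0=np.load("f0.npy")
def go(f,gap,v,z=80):
    w=-np.array([np.cos(a0-f),np.sin(a0-f)]); t=np.array([w[1],-w[0]])
    bot.line_to([*(C+42*w-(30+gap)*t),z],v,down(a0-f-np.pi/2))
bot.pause(1.0); s=bot.read_state(); print(s['contact_force']-f0,s['t'])
for f in (1.1,.9,.7,.5,.3,.1,0): go(f,-4,60)
go(0,20,80); go(0,20,120,220); bot.pause(.3)
s=bot.read_state(); print(s['contact_force'],s['t'])
bot.move_ptp([455,310,230],down(-np.pi/2)); bot.pause(.1)
a=bot.camera("wrist"); b=bot.camera("top"); print(bot.read_state()['t'])
a=cv2.resize(a,(400,300)); b=cv2.resize(b,(800,600))[200:500,130:530]
cv2.imwrite("pics/end.png",np.hstack([a,b])[:,:,::-1])
E
```

```text
[-17.56865582  -5.54235252   9.68817728] 28.7917
[ 0.08301126 -0.69381934 -0.38948287] 33.1417
33.6417
```

View pics/end.png

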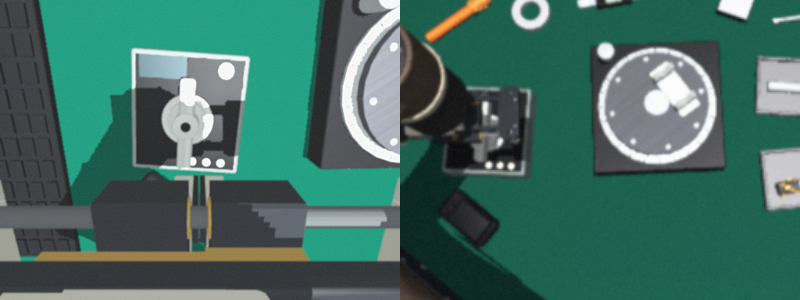

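The knob is back at rest: its centre is at (186,127) in the half-size picture, the same place as before. The turntable is clear and the collet at (605,50) and mouse at (468,218) are undisturbed.

```bash
python3 -c "
from plant import bot
print(bot.close_job())"
```

```text
the job is handed in; nothing more can be done
None
```

The job is handed in at about 34 s: the cutter lies flat in the empty tray, and the wing knob was turned clockwise to its stop, held there for about 1 s, and is back at rest after being followed back rather than released in one go.

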